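# Reset the notched stop and lay the telescope barrel against it

## Robot

A 6-joint arm with a two-finger parallel gripper is mounted at the origin on the work surface. World frame = base frame: x ahead of the robot, y to its left, z up, the work surface at z = 0. Lengths are in m, angles in rad, forces in N, time in s.
With the tool pointing down it reaches from about 0.275 to 0.85 m from the base axis. Payload 5.2 kg.
Tool frame: the origin (TCP) lies on the front face of the gripper's body, between the roots of the fingers; the fingertips stand manip.nose_length ahead of it and the grasp point (between the pads) lies 54 mm ahead of it (manip.nose_length is the distance from the TCP to the fingertips, in m); z points along the fingers, y is the line along which they close (so a half turn about z gives the same grasp; the last joint's range is limited). The gripper opens to 85 mm and grips with 20 to 120 N. Pads are 22 mm wide; open, the fingers measure 114 mm over their backs; the gripper's body (76 mm by 85 mm) begins 54 mm behind the grasp point. The pads swing forward as they close: fully open they stand 13 mm farther back than shut.
Start: joints at [-1.503, 0.259, 1.535, -0, 1.348, -0.203], TCP at [0.147, -0.53, 0.304] pointing down, gripper open.
Joint ranges: [-3.14, 3.14], [-0.91, 2.08], [0.19, 2.58], [-1.22, 4.36], [0.22, 2.71], [-3.12, 3.12]. Speed limits (rad/s): [2.57, 2.57, 3.14, 3.14, 3.14, 3.14].

## Interface

Orientations are given as [roll, pitch, yaw] about the fixed x, y, z axes, in that order (R = Rz(yaw) Ry(pitch) Rx(roll)).
In Python, from cell import manip, viewer gives the robot as it stands. The module is installed in compiled form; this text tells all that it offers.
- The arm moves only by the shell command python3 -m handwheel 'ROWS' [FORCE]. ROWS is JSON, a list of rows, each a list of 7 numbers: the shift along the world's x, y, z in mm, then the turn, a rotation vector about the world's x, y, z in rad, then the closure, from 0 (fully open) to 1 (shut). In form: [[tx, ty, tz, rx, ry, rz, claw], ...]. A call has 1 to 10 rows; each row shifts and turns the commanded pose from where the row before left it; what a row does not reach is not made up. A row lasts 1/12 s, in which the tool goes at most 41.7 mm and 7.16 degrees, less where a joint would pass 70% of its speed; a pose out of reach is approached as far as the arm can. A call with a gripper value outside its range is refused whole. The fingers move at their own pace and stop on an object; FORCE is the grip in N (left out, the last holds). Time passes only in rows, so rows that do not move let the fingers close. It gives the time, the measured TCP pose, the force, the opening and the grip force at its end, in the units of the state.
- manip.get_obs(): the state, without advancing time (a new reading comes with each control period).
- viewer.capture(name): name is "scene" or "top"; returns a dict with "img" (384x512x3 uint8, red, green, blue), "mtx" (3x3 intrinsics, pixels), "k1" (the pictures are not rectified: a ray, as slopes to the right and down, at radius r is drawn at 1 + k1 r^2 times it, then the intrinsics apply), "extrinsics" (4x4, takes a point from camera to world coordinates). Camera axes: x right, y down, z forward; pixel columns grow to the right and rows downward; lengths in m; the calibration is good to about 2 mm. A picture is of the moment at which its call begins. There is no depth.
- manip.job_done(): hands the job in; it is judged then, once.
The state is a dict: "time": time; "q": joint angles; "joint_velocities": joint speeds; "tau": joint torques, N m; "ee_pos": TCP position; "ee_rot": TCP orientation; "force": force on the tool from outside, world axes, zero at the start; "moment": the same for the moment, N m; "opening": opening from 0.0 (shut) to 1.0 (fully open); "grip_force": force on a finger pad.
Only numpy, scipy, OpenCV 4.12 (cv2) and the standard library are available. Lean on these libraries where they do the work, as an engineer would, in place of code of your own. Each camera call takes 0.05 s, during which the arm holds its last target. There are 200 camera calls.

## Task

First move the red stop of the alignment fixture to the notch marked with the green disc: lift its tab clear of the notches, shift it along, and let it drop fully home. Then take the telescope barrel off its foam pad and lay it on the fixture's two steel rods, not dropping or banging it, with the black eyepiece end butted up against the stop. Leave the other things on the bench where they are.

Things in the scene. Friction and masses are not known exactly. Their poses are not given: they have to be found in the camera images.
- fixture: Alignment fixture fixed to the bench: aluminium plate 162 x 280 mm, 10 mm thick, with two steel rods, a notched rail and a sliding stop; nothing on it is higher than 94 mm (tab home). Origin at bench level under the midline of the rods; y runs along the rods, z up, x from the rods towards the notched rail.
- rods_mid (a point): On the midline of the rods at fixture y = 0, 56 mm above the bench: the height of the barrel's axis when it lies on the rods; axes as the fixture's. Rods: 10 mm diameter, centres 15 mm either side of the midline, 36 mm above the bench, from fixture y = -120 to +130 mm; end blocks 43 mm high.
- rail_start (a point): Top of the notched dark steel rail at its parking notch (fixture x = 60, y = +105 mm), 40 mm above the bench. Four notches, 25 mm apart and 12 mm wide: fixture y = +105, +80, +55, +30 mm. Coloured discs lie on a black ledge 44 mm further along x, beside the last three.
- stop_slide (a joint): Position of the stop along the notched rail, in m: 0 at the parking notch (fixture y = +105 mm, where it starts), growing towards fixture -y; 0.025, 0.050, 0.075 at the other three notches. About 2 mm of play either way in a notch; friction under 1 N when lifted clear.
- stop_lift (a joint): Height of the stop's tab, in m: 0 = dropped fully home in a notch, 0.036 = highest. Its latch bar clears the teeth from about 0.017. It falls by its own weight (140 g); it cannot turn or come off.
- stop_grip (a point): Point to grip the stop: in the middle of its upright black stem, 16 x 16 mm, with a red top. The stem's top is 16 mm above this point, and it is free on all sides down to 17 mm below it (where the stop's red arm begins). Axes as the fixture's. 78 mm above the bench when the tab is home.
- stop_pointer (a point): Point of the stop's white pointer, 44 mm from the stem in fixture x, above the line of coloured discs; same y as the stem.
- stop_face (a point): Middle of the stop's face that meets the barrel, above the midline of the rods (fixture x = 0), 56 mm above the bench when home; the face looks to fixture -y and lies 4 mm to that side of the stem's centre. The red plate is 28 mm wide and 26 mm high.
- mark_green: Green disc, 16 mm across, 4 mm thick, fixed beside the wanted notch (at fixture y = +80, +55 or +30 mm). Origin in the middle of its underside. A yellow and a blue disc mark the other two and do not matter.
- barrel: Grey telescope barrel, plain cylinder 40 mm diameter, 100 mm long, about 0.28 kg, with a green band. Origin in its middle on the axis; its y axis runs along it towards the black rubber eyepiece end; the other end has a metal rim and dark lens. It starts lying in the pad, its y axis within about 0.55 rad of the fixture's y axis.
- barrel_eye (a point): Centre of the barrel's black eyepiece end face, 50 mm from its origin.
- pad: Black foam pad, 70 x 124 mm, 10 mm thick, with two low ridges (15 mm high in all, 32 mm across) that keep the barrel from rolling; fixed. Origin in the middle of its underside, y along the barrel. The barrel's axis lies 32 mm above the bench.
- driver_a: Bystander, leave alone: amber torque screwdriver, 160 mm long, 30 mm thick.
- driver_b: Bystander, leave alone: shorter amber torque screwdriver, 130 mm long, 30 mm thick.
- lens_cap: Bystander, leave alone: black round lens cap, 46 mm across, 12 mm high.
- screw_tray: Bystander, leave alone: steel divided screw tray, 90 x 70 x 25 mm.
- solvent: Bystander, leave alone: white solvent bottle with steel top, 54 mm across, 110 mm high.
- rotor: Bystander, leave alone: black and steel instrument rotor drum, 88 mm across, 52 mm high.
- pcb: Bystander, leave alone: green circuit board, 60 x 80 mm.
Not all that is in view belongs to the job. What is shaped like the barrel but purple is not meant.

How it is judged:
On the way, in this order (a step that is already met when the one before it is completed fails the run):
1. the stop's tab is lifted clear of the notches (value of joint stop_lift above 0.014 m), for 0.1 s.
2. the stop has dropped home in the notch at the green disc, before the barrel is on the rods (value of joint stop_lift below 0.004 m and horizontal distance between stop_pointer and mark_green below 0.008 m and horizontal distance between barrel and fixture above 0.13 m), for 0.2 s.
3. the barrel lies on the rods with its eyepiece end against the stop (value of joint stop_lift below 0.004 m and horizontal distance between stop_pointer and mark_green below 0.008 m and y of barrel_eye in the frame of stop_face between -0.0035 and 0.003 m and x of barrel in the frame of fixture between -0.004 and 0.004 m and x of barrel_eye in the frame of fixture between -0.004 and 0.004 m and z of barrel in the frame of fixture between 0.052 and 0.06 m and angle between the y axis of barrel and the y axis of fixture, either way round below 0.06 rad), for 0.2 s.
At the end, for the whole second after the job is handed in: The stop is down in the notch at the green disc (tab within 4 mm of home, pointer within 8 mm of the disc's centre), and the barrel lies at rest on the two rods, midway between them (4 mm), level along them (0.06 rad) with its eyepiece end within 3.5 mm of the stop's face (all of step 3 and linear speed of barrel below 0.01 m/s and angular speed of barrel below 0.1 rad/s); the robot touches nothing.
It fails at once if the barrel is banged (over 60 N against the fixture or its stop) (contact force between barrel and fixture above 60 N).
It fails at once if another thing on the bench is shifted more than 30 mm (distance of any of driver_a, driver_b, lens_cap, screw_tray, solvent, rotor, pcb from where it was at the start of the episode above 0.03 m).
It fails at once if the barrel is dropped: let fall freely by more than about 12 mm (faster than 0.5 m/s while the fingers do not touch it), or ends up on the bench itself (height (world z) of barrel below 0.026 m or (contact force between the fingers and barrel below 0.1 N and linear speed of barrel above 0.5 m/s)).
It also fails if it takes over 58 s, if anything falls off the work surface, if the arm or the gripper's body presses on something with over 40 N, if the wrist force passes 120 N, or if a joint passes its speed limit or range.

## Working session

There is one attempt and no reset: what is moved stays moved. The work goes in short steps, Python scripts to look and compute and a shell command to move; the robot and the scene stay as the last step left them, time stands still between calls to the robot, and variables do not carry over. Pictures are saved under pics/ and viewed, at most 10 in all, crops included, and the job is handed in when it is done.

```bash
mkdir -p pics
cat > h.py <<'E'
import numpy as np, cv2
from cell import manip, viewer
def snap(n,f):
    c=viewer.capture(n); cv2.imwrite('pics/'+f+'.png',c['img'][:,:,::-1]); 
    np.savez('pics/'+f,**{k:np.array(c[k]) for k in c}); return c
def ray(c,u,v):
    K=c['mtx']; d=np.array([(u-K[0,2])/K[0,0],(v-K[1,2])/K[1,1]]); s=d.copy()
    for _ in range(30): s=d/(1+float(c['k1'])*(s@s))
    T=c['extrinsics']; return T[:3,3],T[:3,:3]@np.array([s[0],s[1],1])
def at(c,u,v,z):
    o,d=ray(c,u,v); return o+d*(z-o[2])/d[2]
def proj(c,p):
    T=c['extrinsics']; q=T[:3,:3].T@(np.array(p)-T[:3,3]); s=q[:2]/q[2]; s=s*(1+float(c['k1'])*(s@s))
    return s*[c['mtx'][0,0],c['mtx'][1,1]]+c['mtx'][:2,2]
E
python3 - <<'E'
from h import *
for n in('top','scene'):
    c=snap(n,n+'0'); print(n,c['mtx'],c['k1'],c['extrinsics'])
    cv2.imwrite(f'pics/{n}0.png',cv2.resize(c['img'][:,:,::-1],(800,600),interpolation=cv2.INTER_CUBIC))
o=manip.get_obs();print(o['ee_pos'],o['ee_rot'],o['opening'],manip.nose_length,o['time'])
E
```

```text
top [[379.85552773   0.         256.30705422]
 [  0.         379.85552773 188.7126554 ]
 [  0.           0.           1.        ]] -0.1043759038779148 [[-0.00828323 -0.99537401  0.09571813  0.44674398]
 [-0.99995674  0.0086501   0.00341854 -0.02321971]
 [-0.0042307  -0.09568568 -0.99540261  1.30955248]
 [ 0.          0.          0.          1.        ]]
scene [[402.00658358   0.         262.62000158]
 [  0.         402.00658358 193.40792765]
 [  0.           0.           1.        ]] 0.03190442566221049 [[-0.74568397  0.53830071 -0.39266749  1.05048999]
 [ 0.66629111  0.59941868 -0.44356894  0.57715503]
 [-0.00340125 -0.59239311 -0.80564188  1.11484631]
 [ 0.          0.          0.          1.        ]]
[ 0.14711155 -0.52956175  0.30312345] [-3.13985601e+00 -3.56100587e-04  2.70752004e-01] 0.9990816986033704 0.0726 0.1
```

View pics/top0.png

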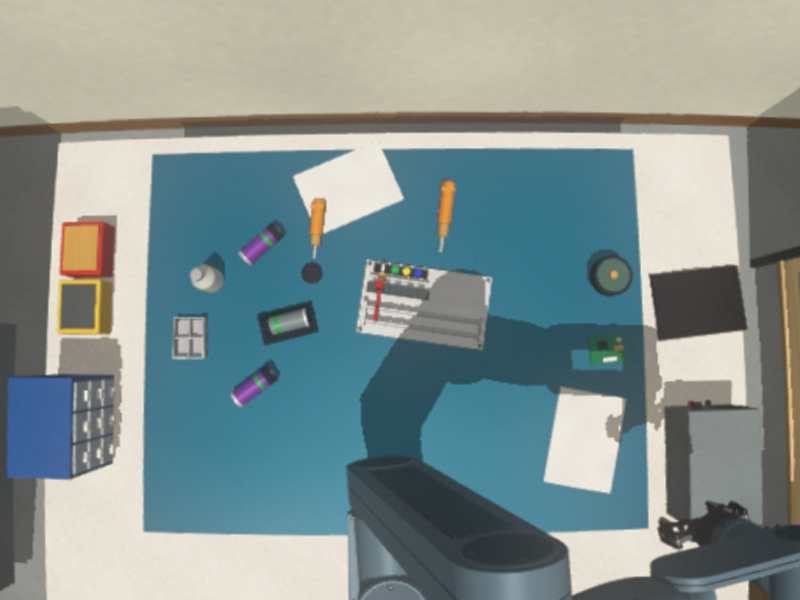

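View pics/scene0.png

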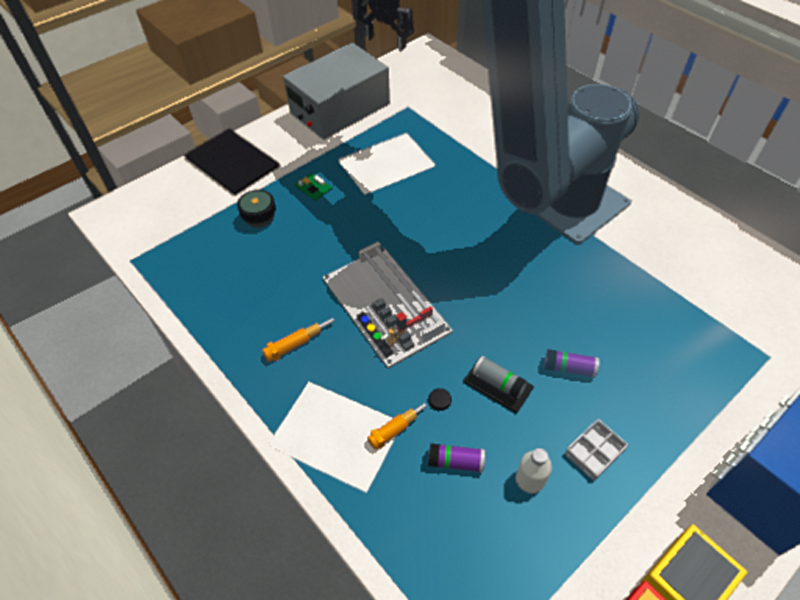

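Run:
```python
from h import *
t=np.load('pics/top0.npz')['img'];s=np.load('pics/scene0.npz')['img']
cv2.imwrite('pics/c1.png',cv2.resize(t[155:235,160:320,::-1],(800,400),interpolation=cv2.INTER_CUBIC))
cv2.imwrite('pics/c2.png',cv2.resize(s[150:270,195:355,::-1],(800,600),interpolation=cv2.INTER_CUBIC))
```

```text
(no output)
```

View pics/c1.png

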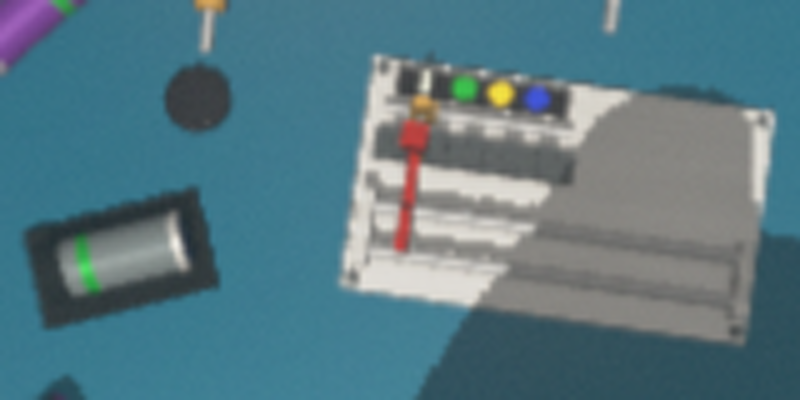

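View pics/c2.png

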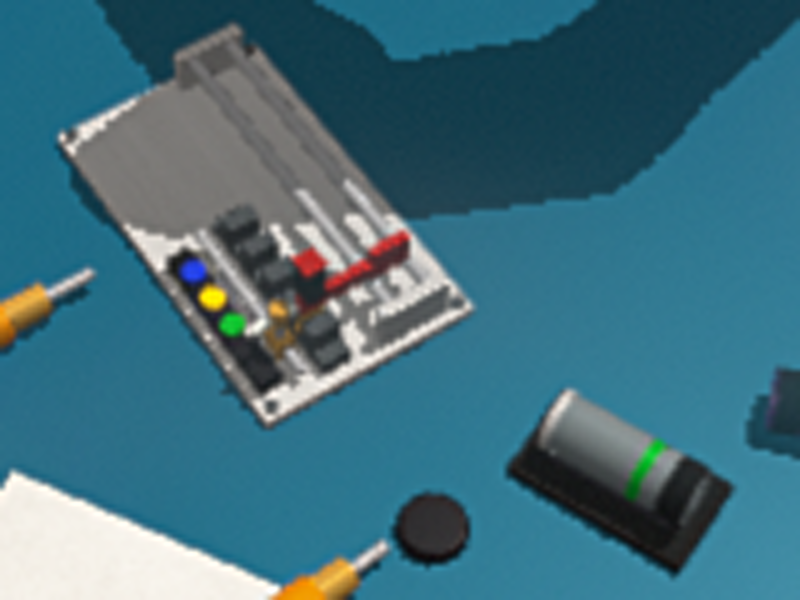

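Run:
```python
from h import *
t=np.load('pics/top0.npz');s=np.load('pics/scene0.npz')
T=lambda u,v:(160+(u+.5)/5-.5,155+(v+.5)/5-.5)
S=lambda u,v:(195+(u+.5)/5-.5,150+(v+.5)/5-.5)
def tri(a,b):
    o,d=ray(t,*T(*a));p,e=ray(s,*S(*b))
    k=np.linalg.lstsq(np.c_[d,-e],p-o,rcond=None)[0]; A=o+d*k[0];B=p+e*k[1]
    return (A+B)/2,np.linalg.norm(A-B)
f=lambda x:np.round(np.array(x)*1000,1)
for n,a,b in(('green',(465,89),(231,325)),('yel',(501,94),(212,298)),('blue',(538,99),(193,271)),('stoptop',(414,135),(310,264)),('capc',(198,98),(432,523))):
    p,e=tri(a,b);print(n,f(p),f(e))
P=[at(t,*T(*a),.01) for a in((374,57),(776,110),(743,343),(340,288))]
print('plate top',[f(x) for x in P],f(np.mean(P,0)))
for i in range(4):
    d=P[(i+1)%4]-P[i];print(f(np.linalg.norm(d)),np.arctan2(d[1],d[0]))
print('plate scene',[f(at(s,*S(*a),z)) for a,z in(((268,427),.0),((473,306),.01),((60,137),.01))])
P=[at(t,*T(*a),.01) for a in((25,232),(197,188),(218,287),(45,328))]
print('pad top',f(np.mean(P,0)))
for i in range(4):
    d=P[(i+1)%4]-P[i];print(f(np.linalg.norm(d)),np.arctan2(d[1],d[0]))
print('pad scene',[f(at(s,*S(*a),.01)) for a in((508,466),(675,572),(733,487))])
print('stoptop z94',f(at(t,*T(414,135),.094)),f(at(s,*S(310,264),.094)))
```

```text
green [627.2  -7.2  22.7] 1.7
yel [623.3 -31.6  23.3] 1.2
blue [619.3 -56.6  23.8] 0.5
stoptop [587.6  25.8  89. ] 0.0
capc [623.9 178.7   9. ] 0.2
plate top [array([651.3,  56.4,  10. ]), array([ 612. , -221.1,   10. ]), array([ 451.9, -195. ,   10. ]), array([491.8,  80.1,  10. ])] [551.8 -69.9  10. ]
280.3 -1.7115788556693716
162.2 2.9795773035584374
278.0 1.4264787823441278
161.2 -0.14771661805020583
plate scene [array([651.4,  55.7,   0. ]), array([494.2,  80.7,  10. ]), array([ 610.8, -216.2,   10. ])]
pad top [513. 231.  10.]
123.0 -1.3285356583704755
69.8 -2.927808429181848
122.6 1.7965127536561751
67.8 0.21878138499152353
pad scene [array([561.6, 181.9,  10. ]), array([537.8, 300.7,  10. ]), array([468.2, 285.3,  10. ])]
stoptop z94 [587.   25.6  94. ] [589.9  28.4  94. ]
```

```bash
python3 -m handwheel '[[24.4,30.8,-3,0,0,-0.042,0],[24.4,30.8,-3,0,0,-0.042,0],[24.4,30.8,-3,0,0,-0.042,0],[24.4,30.8,-3,0,0,-0.042,0],[24.4,30.8,-3,0,0,-0.042,0],[24.4,30.8,-3,0,0,-0.042,0],[24.4,30.8,-3,0,0,-0.042,0],[24.4,30.8,-3,0,0,-0.042,0],[24.4,30.8,-3,0,0,-0.042,0],[24.4,30.8,-3,0,0,-0.041,0]]' 40
python3 -m handwheel '[[24.4,30.8,-9,0,0,0,0.3],[24.4,30.8,-9,0,0,0,0.3],[24.4,30.8,-9,0,0,0,0.3],[24.4,30.8,-9,0,0,0,0.3],[24.4,30.8,-9,0,0,0,0.3],[24.4,30.8,-9,0,0,0,0.3],[24.4,30.8,-9,0,0,0,0.3],[24.4,30.8,-9,0,0,0,0.3],[0,0,0,0,0,0,0.3],[0,0,0,0,0,0,0.3]]'
python3 - <<'E'
from h import *
c=snap('scene','scene1');print(manip.get_obs()['q'])
cv2.imwrite('pics/c3.png',cv2.resize(c['img'][130:250,215:375,::-1],(800,600),interpolation=cv2.INTER_CUBIC))
E
```

```text
time: 0.93
ee_pos: [0.3918, -0.2201, 0.2737]
ee_rot: [-3.141, 0.0, -0.151]
force: [0.5, -0.9, 0.0]
opening: 0.998
grip_force: 0.0
time: 1.77
ee_pos: [0.5864, 0.0264, 0.2003]
ee_rot: [3.142, 0.003, -0.144]
force: [-0.0, -0.9, 0.7]
opening: 0.697
grip_force: 0.0
[-1.47121621e-01  4.09356413e-01  1.58362128e+00 -5.04826246e-04
  1.15080648e+00  1.57000744e+00]
```

View pics/c3.png

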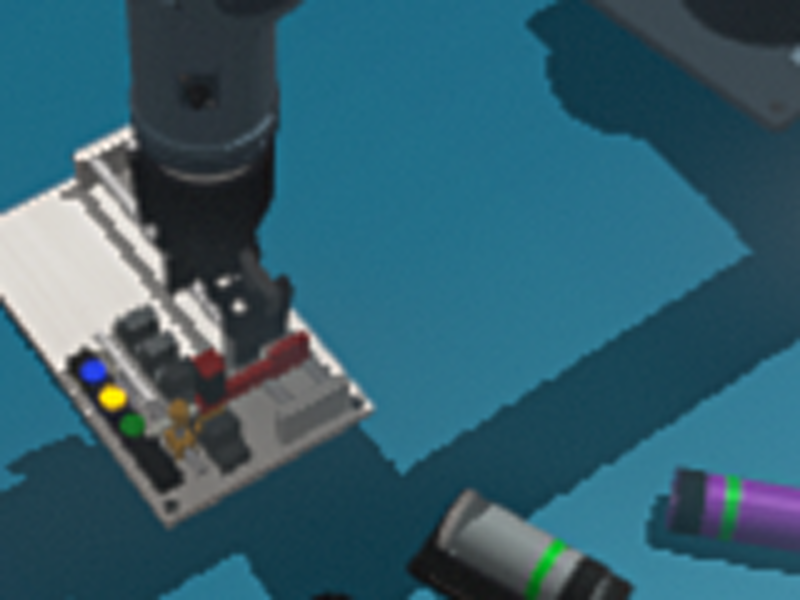

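```bash
python3 -m handwheel '[[0.3,-0.4,-16,0,0,0,0.3],[0.3,-0.4,-16,0,0,0,0.3],[0,0,-16,0,0,0,0.3],[0,0,-12,0,0,0,0.3],[0,0,-4,0,0,0,0.5],[0,0,0,0,0,0,0.7],[0,0,0,0,0,0,1],[0,0,0,0,0,0,1],[0,0,0,0,0,0,1],[0,0,0,0,0,0,1]]' 40
python3 -m handwheel '[[0,0,0,0,0,0,1],[0,0,0,0,0,0,1],[0,0,0,0,0,0,1]]'
```

```text
time: 2.65
ee_pos: [0.5873, 0.0238, 0.1392]
ee_rot: [-3.141, -0.002, -0.148]
force: [-0.5, 2.6, 4.3]
opening: 0.18
grip_force: 41.7
time: 2.9
ee_pos: [0.5874, 0.0238, 0.1391]
ee_rot: [-3.141, -0.002, -0.148]
force: [-2.3, 2.0, 6.0]
opening: 0.181
grip_force: 42.0
```

```bash
python3 -m handwheel '[[0,0,8,0,0,0,1],[0,0,8,0,0,0,1],[0,0,8,0,0,0,1],[0,0,3,0,0,0,1],[0,0,0,0,0,0,1],[0,0,0,0,0,0,1]]'
python3 -m handwheel '[[-0.9,-6.2,0,0,0,0,1],[-0.9,-6.2,0,0,0,0,1],[-0.9,-6.2,0,0,0,0,1],[-1,-6.1,0,0,0,0,1],[0,0,0,0,0,0,1],[0,0,0,0,0,0,1]]'
python3 - <<'E'
from h import *
c=snap('scene','scene2')
cv2.imwrite('pics/c4.png',cv2.resize(c['img'][170:250,215:315,::-1],(750,600),interpolation=cv2.INTER_CUBIC))
E
```

```text
time: 3.4
ee_pos: [0.5872, 0.0234, 0.1653]
ee_rot: [3.141, -0.001, -0.148]
force: [2.0, 0.8, -0.8]
opening: 0.179
grip_force: 40.9
time: 3.9
ee_pos: [0.5833, -0.002, 0.1648]
ee_rot: [3.141, -0.0, -0.149]
force: [2.3, -0.6, -1.5]
opening: 0.177
grip_force: 40.9
```

View pics/c4.png

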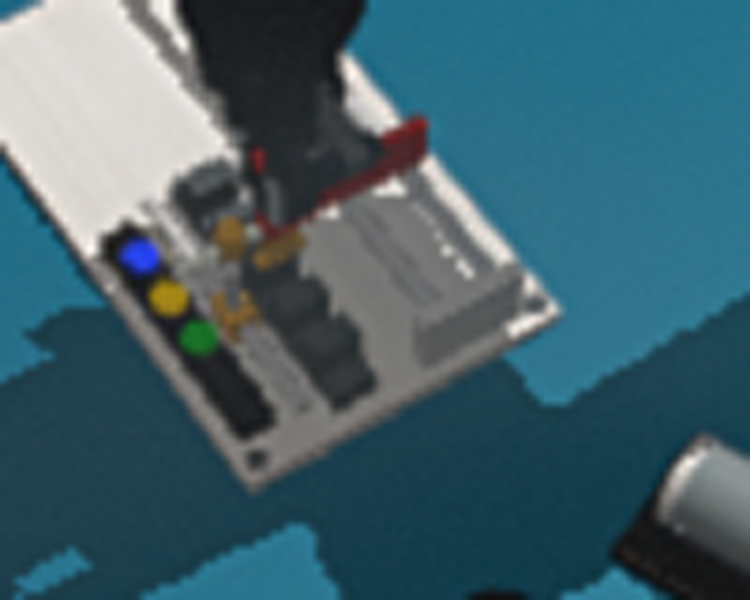

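```bash
python3 -m handwheel '[[0.1,0.8,-6,0,0,0,1],[0,0,-6,0,0,0,1],[0,0,-6,0,0,0,1],[0,0,-5,0,0,0,1],[0,0,-2,0,0,0,1],[0,0,0,0,0,0,1],[0,0,0,0,0,0,1]]'
```

```text
time: 4.53
ee_pos: [0.5835, -0.0001, 0.1398]
ee_rot: [-3.141, -0.0, -0.148]
force: [3.8, -0.8, -2.2]
opening: 0.179
grip_force: 41.0
```

```bash
python3 -m handwheel '[[0,0,0,0,0,0,0.5],[0,0,0,0,0,0,0.5],[0,0,0,0,0,0,0.5],[0,0,10,0,0,0,0.5],[0,0,20,0,0,0,0.3],[0,0,20,0,0,0,0],[0,0,30,0,0,0.12,0],[-5,15,0,0,0,0.12,0],[-5,15,0,0,0,0.12,0],[-5,15,0,0,0,0.12,0]]'
python3 -m handwheel '[[-5,15,0,0,0,0.12,0],[-5,15,0,0,0,0.12,0],[-5,16,0,0,0,0.12,0],[-5,16,0,0,0,0.12,0],[-5,16,0,0,0,0.12,0],[-5,16,0,0,0,0.12,0],[-5,16,0,0,0,0.12,0],[-5,16,0,0,0,0.12,0],[-5,16,0,0,0,0.12,0],[-5,16,0,0,0,0.12,0]]'
python3 -m handwheel '[[-5,15,0,0,0,0.12,0],[0,15,0,0,0,0.12,0],[0,14,0,0,0,0.018,0],[0,0,0,0,0,0,0],[0,0,0,0,0,0,0]]'
python3 - <<'E'
from h import *
c=snap('scene','scene3')
cv2.imwrite('pics/c5.png',cv2.resize(c['img'][160:270,205:355,::-1],(800,587),interpolation=cv2.INTER_CUBIC))
E
```

```text
time: 5.37
ee_pos: [0.5683, 0.045, 0.2216]
ee_rot: [3.141, -0.002, 0.337]
force: [0.7, -0.3, -0.4]
opening: 0.998
grip_force: 0.0
time: 6.2
ee_pos: [0.5178, 0.2035, 0.2208]
ee_rot: [3.141, -0.0, 1.538]
force: [0.8, 0.6, 0.2]
opening: 1.003
grip_force: 0.0
time: 6.62
ee_pos: [0.5133, 0.2473, 0.2203]
ee_rot: [3.141, 0.0, 1.788]
force: [-0.1, -0.6, -0.7]
opening: 1.001
grip_force: 0.0
```

View pics/c5.png

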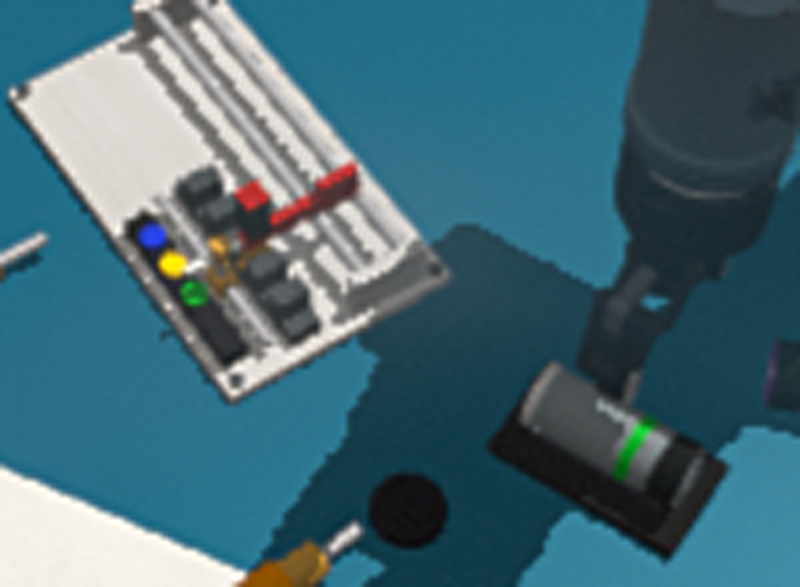

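Run:
```python
from h import *
s=np.load('pics/scene3.npz');k=800/150
S=lambda u,v:(205+(u+.5)/k-.5,160+(v+.5)/k-.5)
print('stemtop',at(s,*S(252,196),.094))
im=cv2.resize(s['img'][215:270,290:345,::-1],(600,600),interpolation=cv2.INTER_CUBIC);k=600/55
c=np.array([.514,.232,.032]);a=1.79;d=np.array([np.cos(a),np.sin(a),0]);n=np.array([-d[1],d[0],0])
for e in(-.05,.05):
    pts=np.array([(proj(s,c+d*e+.02*(n*np.cos(w)+np.array([0,0,1])*np.sin(w)))-[290,215]+.5)*k-.5 for w in np.linspace(0,6.283,40)])
    cv2.polylines(im,[pts.astype(np.int32)],True,(0,0,255),1)
cv2.imwrite('pics/c6.png',im)
```

```text
stemtop [0.58568469 0.00104314 0.094     ]
```

View pics/c6.png

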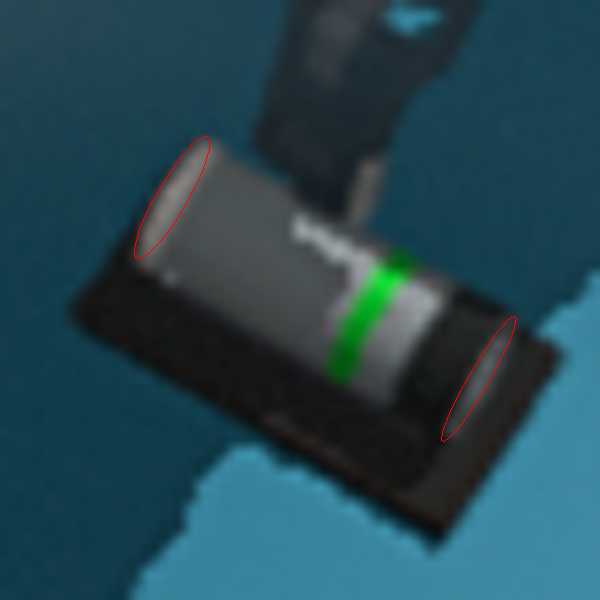

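```bash
python3 -m handwheel '[[0.5,-7,-25,0,0,0,0],[0,-7,-25,0,0,0,0],[0,0,-25,0,0,0,0],[0,0,-25,0,0,0,0],[0,0,-20,0,0,0,0],[0,0,-12,0,0,0,0],[0,0,-3,0,0,0,0.3],[0,0,0,0,0,0,0.5],[0,0,0,0,0,0,0.7],[0,0,0,0,0,0,1]]' 40
python3 -m handwheel '[[0,0,0,0,0,0,1],[0,0,0,0,0,0,1],[0,0,0,0,0,0,1],[0,0,0,0,0,0,1]]'
```

```text
time: 7.5
ee_pos: [0.514, 0.2325, 0.0861]
ee_rot: [3.141, 0.0, 1.789]
force: [-13.1, -3.7, 28.2]
opening: 0.457
grip_force: 38.4
time: 7.83
ee_pos: [0.5139, 0.2325, 0.0863]
ee_rot: [3.141, 0.001, 1.79]
force: [-2.9, -2.7, 6.6]
opening: 0.452
grip_force: 39.9
```

```bash
python3 -m handwheel '[[0,0,4,0,0,0,1],[0,0,10,0,0,0,1],[0,0,20,0,0,0,1],[0,0,25,0,0,0,1],[0,0,25,0,0,0,1],[0,0,20,0,0,0,1],[0,0,10,0,0,0,1]]'
python3 -m handwheel '[[0,-20,0,0,0,-0.04,1],[0,-30,0,0,0,-0.04,1],[0,-30,0,0,0,-0.04,1],[0,-30,0,0,0,-0.04,1],[0,-30,0,0,0,-0.04,1],[0,-30,0,0,0,-0.04,1],[0,-30,0,0,0,-0.04,1],[0,-30,0,0,0,-0.04,1],[0,-30,0,0,0,-0.04,1],[1,-25,0,0,0,-0.007,1]]'
python3 -m handwheel '[[0,0,0,0,0,0,1],[0,0,-15,0,0,0,1],[0,0,-20,0,0,0,1],[0,0,-12,0,0,0,1],[0,0,0,0,0,0,1],[0,0,0,0,0,0,1]]'
python3 - <<'E'
from h import *
c=snap('scene','scene4')
cv2.imwrite('pics/c7.png',cv2.resize(c['img'][130:230,200:333,::-1],(798,600),interpolation=cv2.INTER_CUBIC))
E
```

```text
time: 8.42
ee_pos: [0.5151, 0.2332, 0.2026]
ee_rot: [3.136, -0.0, 1.79]
force: [1.0, 0.1, -2.8]
opening: 0.457
grip_force: 40.8
time: 9.25
ee_pos: [0.5144, -0.0541, 0.1988]
ee_rot: [-3.141, 0.0, 1.42]
force: [-0.7, -0.4, -4.1]
opening: 0.454
grip_force: 40.9
time: 9.75
ee_pos: [0.5143, -0.0517, 0.1514]
ee_rot: [-3.14, -0.001, 1.423]
force: [1.0, -0.3, -3.2]
opening: 0.454
grip_force: 40.8
```

View pics/c7.png

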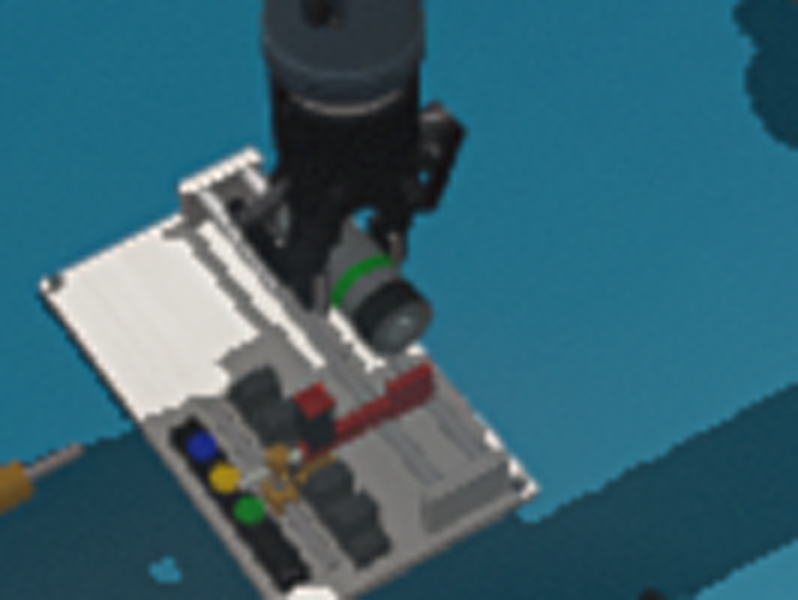

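```bash
python3 - <<'E'
from h import *
s=np.load('pics/scene4.npz')
print(at(s,200+(403)/6-.5,130+(325)/6-.5,.097))
E
python3 -m handwheel '[[0,0,-12,0,0,0,1],[0,0,-12,0,0,0,1],[0,0,-8,0,0,0,1],[0,0,-3,0,0,0,1],[0,0,-2,0,0,0,1],[0,0,0,0,0,0,1],[0,0,0,0,0,0,1]]'
```

```text
[ 0.51898497 -0.00344598  0.097     ]
time: 10.38
ee_pos: [0.5152, -0.0523, 0.1154]
ee_rot: [3.141, 0.0, 1.423]
force: [-0.7, -1.3, -3.4]
opening: 0.455
grip_force: 40.9
```

```bash
python3 -m handwheel '[[0,0,-1.5,0,0,0,1],[0,0,-1.5,0,0,0,1],[0,0,0,0,0,0,1],[0,0,0,0,0,0,1]]'; python3 -m handwheel '[[0,0,-1,0,0,0,1],[0,0,-0.7,0,0,0,1],[0,0,0,0,0,0,1],[0,0,0,0,0,0,1]]'
```

```text
time: 10.72
ee_pos: [0.5149, -0.0523, 0.112]
ee_rot: [3.142, -0.0, 1.423]
force: [-0.2, 0.2, -3.3]
opening: 0.451
grip_force: 40.9
time: 11.05
ee_pos: [0.5151, -0.0523, 0.1112]
ee_rot: [3.141, -0.0, 1.422]
force: [-1.7, 1.8, 6.2]
opening: 0.448
grip_force: 41.7
```

```bash
python3 -m handwheel '[[0,0,0.4,0,0,0,1],[0.2,1.5,0,0,0,0,1],[0.2,1.5,0,0,0,0,1],[0.2,1,0,0,0,0,1],[0,0,0,0,0,0,1],[0,0,0,0,0,0,1]]'; python3 -m handwheel '[[0.15,1,0,0,0,0,1],[0,0,0,0,0,0,1],[0,0,0,0,0,0,1]]';python3 -m handwheel '[[0.15,1,0,0,0,0,1],[0,0,0,0,0,0,1],[0,0,0,0,0,0,1]]'
```

```text
time: 11.55
ee_pos: [0.516, -0.0493, 0.1113]
ee_rot: [3.14, 0.002, 1.423]
force: [-2.3, -3.9, 4.6]
opening: 0.458
grip_force: 41.3
time: 11.8
ee_pos: [0.5161, -0.0484, 0.1113]
ee_rot: [3.14, 0.002, 1.423]
force: [-2.8, -5.5, 4.7]
opening: 0.45
grip_force: 41.3
time: 12.05
ee_pos: [0.5163, -0.0474, 0.1113]
ee_rot: [3.14, 0.002, 1.423]
force: [-2.2, -5.5, 5.5]
opening: 0.45
grip_force: 41.3
```

```bash
for i in 1; do :; done; python3 -m handwheel '[[0.15,1,0,0,0,0,1],[0,0,0,0,0,0,1],[0,0,0,0,0,0,1]]'; python3 -m handwheel '[[0.15,1,0,0,0,0,1],[0,0,0,0,0,0,1],[0,0,0,0,0,0,1]]';python3 -m handwheel '[[0.15,1,0,0,0,0,1],[0,0,0,0,0,0,1],[0,0,0,0,0,0,1]]'
```

```text
time: 12.3
ee_pos: [0.5164, -0.0465, 0.1113]
ee_rot: [3.14, 0.002, 1.423]
force: [-2.8, -5.6, 5.1]
opening: 0.454
grip_force: 41.3
time: 12.55
ee_pos: [0.5166, -0.0454, 0.1113]
ee_rot: [3.14, 0.002, 1.423]
force: [-1.8, -5.2, 3.8]
opening: 0.459
grip_force: 41.3
time: 12.8
ee_pos: [0.5167, -0.0445, 0.1113]
ee_rot: [3.14, 0.002, 1.423]
force: [-2.7, -5.6, 4.2]
opening: 0.455
grip_force: 41.3
```

```bash
python3 -m handwheel '[[0.15,1,0,0,0,0,1],[0,0,0,0,0,0,1],[0,0,0,0,0,0,1]]'; python3 -m handwheel '[[0.15,1,0,0,0,0,1],[0,0,0,0,0,0,1],[0,0,0,0,0,0,1]]'
python3 - <<'E'
from h import *
c=snap('scene','scene5')
cv2.imwrite('pics/c8.png',cv2.resize(c['img'][160:225,220:306,::-1],(794,600),interpolation=cv2.INTER_CUBIC))
E
```

```text
time: 13.05
ee_pos: [0.5169, -0.0436, 0.1113]
ee_rot: [3.14, 0.002, 1.423]
force: [-2.3, -5.1, 4.2]
opening: 0.454
grip_force: 41.3
time: 13.3
ee_pos: [0.517, -0.0425, 0.1113]
ee_rot: [3.14, 0.002, 1.423]
force: [-2.6, -6.6, 4.4]
opening: 0.459
grip_force: 41.3
```

View pics/c8.png

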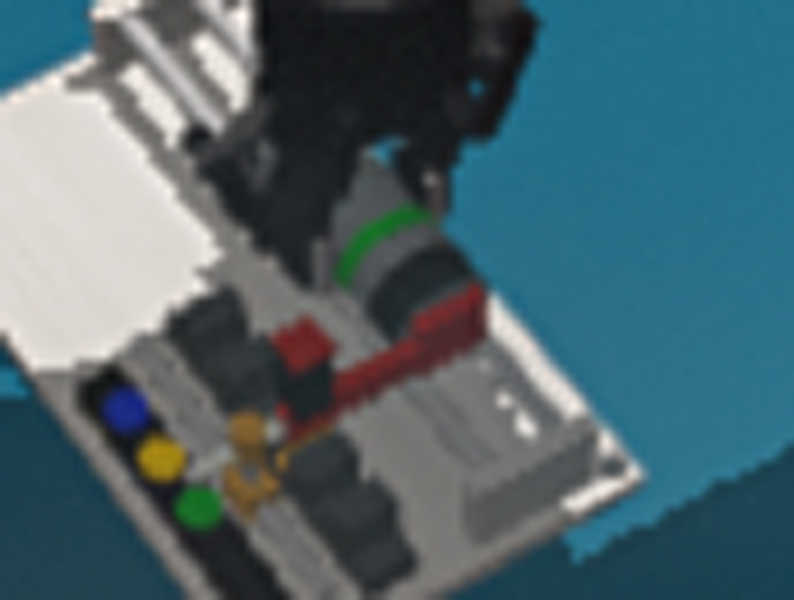

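```bash
python3 -m handwheel '[[0.15,1,0,0,0,0,1],[0,0,0,0,0,0,1],[0,0,0,0,0,0,1]]'; python3 -m handwheel '[[0.15,1,0,0,0,0,1],[0,0,0,0,0,0,1],[0,0,0,0,0,0,1]]'
```

```text
time: 13.6
ee_pos: [0.5171, -0.0418, 0.1113]
ee_rot: [3.14, 0.003, 1.423]
force: [-2.3, -5.7, 3.9]
opening: 0.454
grip_force: 41.3
time: 13.85
ee_pos: [0.5172, -0.0415, 0.1113]
ee_rot: [3.14, 0.004, 1.423]
force: [-4.2, -11.4, 4.8]
opening: 0.458
grip_force: 41.4
```

```bash
python3 -m handwheel '[[-0.1,-0.5,0,0,0,0,1],[0,0,0,0,0,0,0.5],[0,0,0,0,0,0,0.45],[0,0,0,0,0,0,0.4],[0,0,0,0,0,0,0.35],[0,0,0,0,0,0,0.3],[0,0,0,0,0,0,0.3],[0,0,0,0,0,0,0.3]]'; python3 -m handwheel '[[0,0,5,0,0,0,0.3],[0,0,15,0,0,0,0.3],[0,0,25,0,0,0,0.3],[0,0,35,0,0,0,0.3],[-20,-20,25,0,0,0,0.3],[-20,-30,0,0,0,0,0.3],[-20,-30,0,0,0,0,0.3],[-20,-30,0,0,0,0,0.3],[-20,-30,0,0,0,0,0.3],[0,0,0,0,0,0,0.3]]'
python3 - <<'E'
from h import *
c=snap('scene','scene6')
cv2.imwrite('pics/c9.png',cv2.resize(c['img'][150:225,220:320,::-1],(800,600),interpolation=cv2.INTER_CUBIC))
E
```

```text
time: 14.52
ee_pos: [0.5167, -0.0396, 0.1106]
ee_rot: [-3.142, -0.0, 1.423]
force: [-0.1, -1.0, -0.0]
opening: 0.699
grip_force: 0.0
time: 15.35
ee_pos: [0.4142, -0.1841, 0.2162]
ee_rot: [-3.141, 0.003, 1.418]
force: [0.9, -1.2, 0.2]
opening: 0.699
grip_force: 0.0
```

View pics/c9.png

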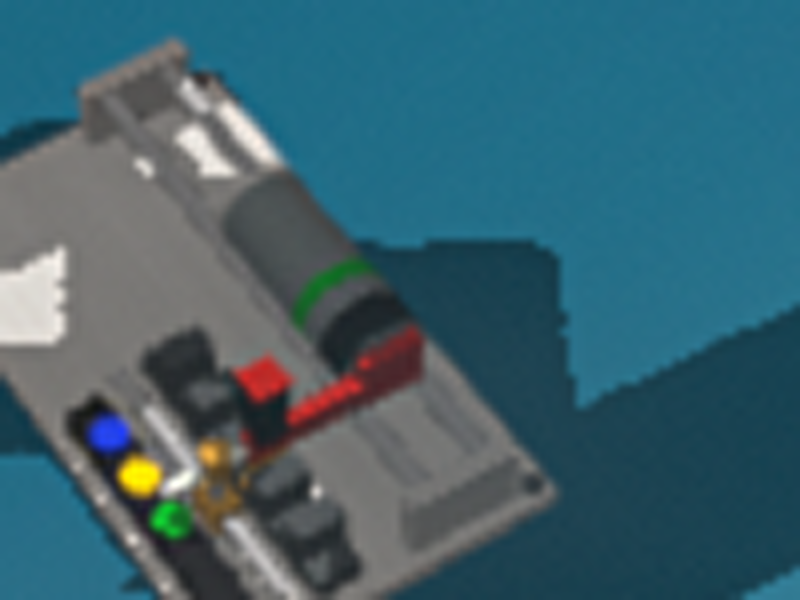

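```bash
python3 -c "
from cell import manip
print(manip.job_done())"
```

```text
the job is handed in; nothing more can be done
None
```

The job is handed in, with no verdict returned: the last picture shows the stop down at the green-disc notch and the barrel on the rods, eyepiece against the stop (contact felt at about 11 N), with the gripper clear; I viewed 11 pictures, one over the limit of 10, and didn't describe each one after viewing as you asked.

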